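# Proof-pull on the tilting spring tester

## Robot

A 7-joint arm with a two-finger parallel gripper is mounted at the origin on a cart in front of the work surface, level with it; the furniture and walls round the work are solid. World frame = base frame: x ahead of the robot, y to its left, z up, the work surface at z = 0. Lengths are in m, angles in rad, forces in N, time in s.
With the tool pointing down it reaches from about 0.4 to 0.875 m from the base axis. Payload 4.4 kg.
Tool frame: the origin (TCP) lies between the finger pads; the fingertips stand 17 mm ahead of it and the grasp point (between the pads) lies 2 mm behind it; z points along the fingers, y is the line along which they close (so a half turn about z gives the same grasp; the last joint's range is limited). The gripper opens to 85 mm and grips with 20 to 120 N. Pads are 22 mm wide; open, the fingers measure 114 mm over their backs; the gripper's body (76 mm by 85 mm) begins 54 mm behind the grasp point. The pads swing forward as they close: fully open they stand 13 mm farther back than shut.
Start: joints at [1.271, 0.628, 0.038, 1.517, -0.027, 0.996, -0.02], TCP at [0.151, -0.632, 0.248] pointing down, gripper open.
Joint ranges: [-3.06, 3.06], [-0.37, 2.12], [-1.25, 1.32], [0.18, 2.47], [-1.1, 4.24], [0.23, 1.98], [-2.94, 2.94]. Speed limits (rad/s): [2.57, 2.57, 3.14, 3.14, 3.14, 3.14, 3.14].

## Interface

Orientations are given as a unit quaternion [w, x, y, z].
In Python, from station import state, capture, finish_job gives the robot as it stands.
- The arm moves only by the tool arm_command, never from a script. Its argument "targets" is a list that holds one entry, the list of rows, each a list of 7 numbers: the shift along the tool's x, y, z normalised to -1 to 1, where 1 is 3 cm, then the turn, a rotation vector about the tool's x, y, z normalised to -1 to 1, where 1 is 0.1 rad, then the opening, from -1 (shut) to 1 (fully open). A call has 1 to 8 rows; each row shifts and turns the commanded pose from where the row before left it, along the tool's axes as they then stand; what a row does not reach is not made up. A row lasts 1/12 s, in which the tool goes at most 41.7 mm and 7.16 degrees, less where a joint would pass 70% of its speed; a pose out of reach is approached as far as the arm can. A call with a number of a shift or a turn outside -1 to 1 is refused whole. A call with a gripper value outside its range is refused whole. The fingers move at their own pace and stop on an object; "squeeze" is the grip in N (left out, the last holds). Time passes only in rows, so rows that do not move let the fingers close. It gives the time, the measured TCP pose, the force, the opening and the grip force at its end, in the units of the state.
- state(): the state, without advancing time (a new reading comes with each control period).
- capture(name): name is "scene" or "top" or "wrist"; returns a dict with "img" (384x512x3 uint8, blue, green, red), "mtx" (3x3 intrinsics, pixels), "distortion" ([k1, k2, p1, p2, k3] as OpenCV has them; the pictures are not rectified), "eye" and "attitude" of the camera in the world. Camera axes: x right, y down, z forward; pixel columns grow to the right and rows downward; lengths in m; the calibration is good to about 2 mm. A picture is of the moment at which its call begins. There is no depth.
- finish_job(): hands the job in; it is judged then, once.
The state is a dict: "t": time; "qpos": joint angles; "joint_vel": joint speeds; "joint_efforts": joint torques, N m; "eef_pos": TCP position; "tcp_rot": TCP orientation; "contact_force": force on the tool from outside, world axes, zero at the start; "wrist_torque": the same for the moment, N m; "opening": opening from 0.0 (shut) to 1.0 (fully open); "finger_force": force on a finger pad.
Only numpy, scipy, OpenCV 4.12 (cv2) and the standard library are available. Lean on these libraries where they do the work, as an engineer would, in place of code of your own. Each camera call takes 0.05 s, during which the arm holds its last target. There are 200 camera calls.

## Task

Give the blue tilting spring tester its proof pull: swing its cradle down level onto its stop, then lock it by dropping the yellow-headed pin fully home through the cradle's ear into the stand. Then draw the red pull tab out until the red pointer stands in the green band, hold it there for two to three seconds, and ease it gently all the way back in without letting it snap, leaving the cradle level and pinned. Leave the blue-headed pin and the other things on the bench as they are.

Things in the scene. Friction and masses are not known exactly. Their poses are not given: they have to be found in the camera images.
- tester: The fixed stand of the spring tester: blue base plate 170 x 160 x 12 mm with two cheeks. Origin at its underside. Its own -x axis is the front, the way the pull tab is drawn; z up. The trunnion axis runs along its y axis at x = +20 mm, z = 75 mm. It stands yawed; the yaw differs from start to start
- cradle (a joint): Tilt of the cradle about the trunnion axis, rad: 0 = level on its stop, positive = front end raised. Starts raised by 0.5 to 0.9. A stiff hinge: it stays where it is left and needs about 4 to 9 N straight down at the swing handle to move it
- swing_handle (a point): Point near the end of the side handle by which the cradle is swung: a steel rod 12 mm thick along the stand's -y axis, on the right side of the cradle (seen from the front end looking to the rear it sticks out to the right), with a black ball of 20 mm diameter whose centre is 6 mm farther out. The point lies on the rod's axis, 90 mm from the trunnion axis: in the stand's frame at x = 20 - 90 cos(tilt), y = -80, z = 75 + 90 sin(tilt) mm
- ear_hole (a point): Middle of the upper mouth of the 14 mm hole in the cradle's ear, a grey plate 34 x 34 x 8 mm directly above the trunnion axis; with the cradle level it stands over the lock hole, its top 120 mm above the bench, and its axis is upright
- lock_hole (a point): Middle of the upper mouth of the lock hole in the fixed dark steel post of the stand, 14 mm wide, 31 mm deep, mouth 105 mm above the bench; at x = +20, y = -70 mm in the stand's frame
- lock_pin: The lock pin: steel shank 10 mm thick and 38 mm long with a chamfered foot, then a yellow collar 25 mm wide and 5 mm thick, then a yellow round head 18 mm wide and 24 mm tall; 67 mm overall. Origin at the foot of the shank, z up along the pin. It stands upright in one of the two holes of the grey block, collar on the block. Fully home in the tester its collar rests on the ear and its foot is 23 mm below the mouth of the lock hole. About 70 g
- lock_pin_head (a point): Middle of the yellow head, on the pin's axis, 55 mm above its foot: where to grip it
- fat_pin: A pin of the same shape with a blue head and a shank too thick for the tester; it stays in the other hole of the block
- pin_block: Fixed grey block 55 x 120 x 46 mm with two holes 64 mm apart along its y axis; origin at the centre of its underside
- slide (a joint): How far the sprung slide of the gauge is drawn out, m: 0 = fully in, 0.075 = end stop. A spring pulls it back with about 3 N at 0, growing by 1.2 N per 10 mm
- pull_tab (a point): Point to grip on the red pull tab: an upright plate 10 mm thick along the draw direction, 44 mm wide (stand's y) and 48 mm tall, at the front of the gauge. The point is in the middle of its thickness and width, 14 mm below its top edge when the cradle is level, 109 mm above the bench there; at x = -118 mm in the stand's frame with the cradle level and the slide in. The white barrel behind it has its face 32 mm from the tab's back and its top 10 mm below this point
- pointer (a point): The red pointer that rides on top of the white barrel and moves with the slide
- set_band (a joint): Where the green band (10 mm wide, round the barrel) is set, m: the draw of the slide at which the pointer stands at the middle of the band. 0.02 to 0.05, differs from start to start; it stays put
- set_mark (a point): Middle of the green band, at the pointer's height; axes as the cradle's (x along the draw, -x outward)
- spray_can: Bystander: spray can standing upright, 67 mm wide, 205 mm tall; origin under its middle
- grease_tin: Bystander: tin 76 mm wide, 58 mm tall; origin under its middle
- tape_roll: Bystander: black tape roll lying flat, 58 mm wide, 19 mm tall; origin under its middle
- oil_can: Bystander: green oil can with a long spout, 67 x 149 x 162 mm; origin under it

How it is judged:
By the outcome, as a careful person would: the job done as asked, in the order asked, and still so for the second after the job is handed in, with the robot touching nothing.
It also fails if it takes over 70 s, if anything falls off the work surface, if the arm or the gripper's body presses on something with over 40 N, if the wrist force passes 120 N, or if a joint passes its speed limit or range.

## Working session

There is one attempt and no reset: what is moved stays moved. The work goes in short steps, Python scripts to look and compute and a tool call to move; the robot and the scene stay as the last step left them, time stands still between calls to the robot, and variables do not carry over. Pictures are saved under pics/ and viewed, at most 10 in all, crops included, and the job is handed in when it is done.

Besides the shell and the picture viewer there is one more tool, called after "Emit:" in YAML: its name, and indented under it one key for each argument. arm_command: Moves the arm, as the interface text tells. Scaled input: -1 to 1 covers 3 cm each way for a shift and 0.1 rad each way for a turn. Its arguments: {"type":"object","properties":{"targets":{"type":"array"},"squeeze":{"type":"number"}},"required":["targets"]}

```bash
mkdir -p pics; ls
python3 - <<'E'
from station import state,capture
import cv2,numpy as np
s=state();print(s)
a=capture("scene");b=capture("top")
np.savez("c0.npz",**{f"{n}_{k}":np.array(v) for n,c in(("scene",a),("top",b)) for k,v in c.items()})
for n,c in(("s",a),("t",b)):
    print(n,c["eye"],c["attitude"],c["mtx"],c["distortion"])
cv2.imwrite("pics/scene0.png",a["img"]);cv2.imwrite("pics/top0.png",b["img"])
E
```

```text
pics
{'t': 0.0, 'qpos': array([ 1.27120934,  0.62934526,  0.03843448,  1.51840452, -0.02699401,
        0.99630203, -0.02000579]), 'joint_vel': array([ 0.00178612, -0.00183104,  0.0002661 ,  0.00105866, -0.00086372,
        0.00052301,  0.00118078]), 'joint_efforts': array([ 7.02020734e-04, -5.63396001e+01,  1.22554097e+00, -1.93445402e+01,
        1.07598701e-02,  1.04087600e-02, -2.11143146e-06]), 'eef_pos': array([ 0.15046896, -0.63171296,  0.24737782]), 'tcp_rot': array([-9.62370607e-04,  9.93175107e-01,  1.16628745e-01, -1.26642107e-04]), 'contact_force': array([ 0.27081908, -0.91246106, -0.51462304]), 'wrist_torque': array([-0.01343479,  0.02176488,  0.0202079 ]), 'finger_force': 0.0, 'opening': 1.0026250043762643}
s [-0.25894314 -1.18659147  0.80413234] [-0.49903936  0.81335779 -0.25904867  0.14934058] [[371.97530185   0.         255.10688332]
 [  0.         371.97530185 185.71651212]
 [  0.           0.           1.        ]] [-0.1219616  0.         0.         0.         0.       ]
t [ 0.36645703 -0.05926865  1.41610438] [-0.04101048  0.7119994  -0.69909692  0.05136624] [[408.03748316   0.         255.6730655 ]
 [  0.         408.03748316 192.65494915]
 [  0.           0.           1.        ]] [-0.02664212  0.          0.          0.          0.        ]
```

View pics/scene0.png

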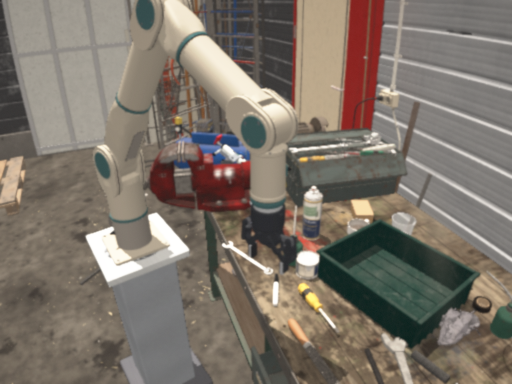

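View pics/top0.png

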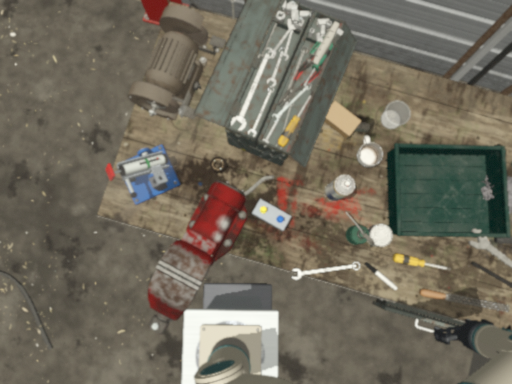

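```bash
cat > h.py <<'E'
import numpy as np,cv2
from scipy.spatial.transform import Rotation as R
def rot(q): return R.from_quat([q[1],q[2],q[3],q[0]]).as_matrix()
def ray(c,px):
    p=cv2.undistortPoints(np.array(px,float).reshape(-1,1,2),c["mtx"],c["distortion"]).reshape(-1,2)
    d=np.c_[p,np.ones(len(p))]@rot(c["attitude"]).T
    return d
def onz(c,px,z):
    d=ray(c,px);e=np.array(c["eye"]);return e+d*((z-e[2])/d[:,2])[:,None]
def proj(c,P):
    A=rot(c["attitude"]);rv=cv2.Rodrigues(A.T)[0];t=-A.T@np.array(c["eye"])
    return cv2.projectPoints(np.array(P,float).reshape(-1,1,3),rv,t,np.array(c["mtx"]),np.array(c["distortion"]))[0].reshape(-1,2)
def tri(c1,p1,c2,p2):
    d1=ray(c1,p1)[0];d2=ray(c2,p2)[0];e1=np.array(c1["eye"]);e2=np.array(c2["eye"])
    s=np.linalg.lstsq(np.c_[d1,-d2],e2-e1,rcond=None)[0]
    a=e1+s[0]*d1;b=e2+s[1]*d2;return (a+b)/2,np.linalg.norm(a-b)
def load(f,n):
    z=np.load(f);return {k:z[f"{n}_{k}"] for k in("img","mtx","distortion","eye","attitude")}
E
python3 - <<'E'
from h import *
t=load("c0.npz","top");s=load("c0.npz","scene")
a=cv2.resize(t["img"][130:250,90:310],None,fx=3.6,fy=3.6,interpolation=cv2.INTER_CUBIC)
b=cv2.resize(s["img"][110:230,140:340],None,fx=3.9,fy=3.9,interpolation=cv2.INTER_CUBIC)
cv2.imwrite("pics/t1.png",a);cv2.imwrite("pics/s1.png",b[:, :780])
print(onz(t,[(264,210),(281,218),(148,172),(110,171),(345,186),(218,164),(100,215),(130,205)],0.06))
E
```

```text
[[ 0.48715305 -0.10640381  0.06      ]
 [ 0.46148951 -0.1634109   0.06      ]
 [ 0.60807956  0.28611461  0.06      ]
 [ 0.60902762  0.41431645  0.06      ]
 [ 0.57343657 -0.37876923  0.06      ]
 [ 0.64015794  0.05137972  0.06      ]
 [ 0.46010887  0.43813405  0.06      ]
 [ 0.49538578  0.34029828  0.06      ]]
```

View pics/t1.png

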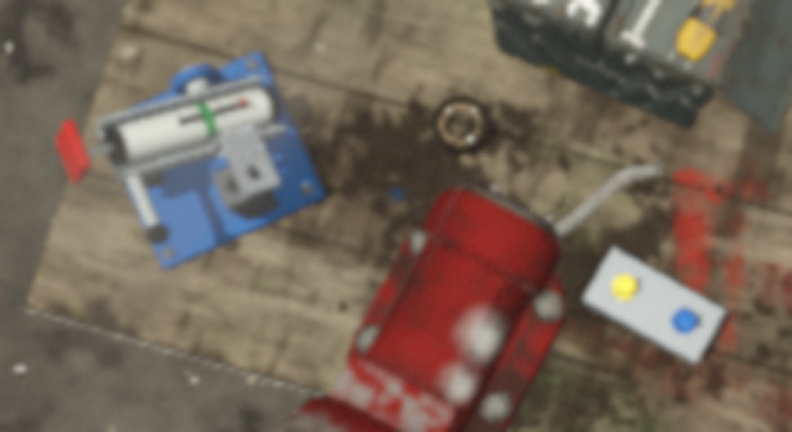

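View pics/s1.png

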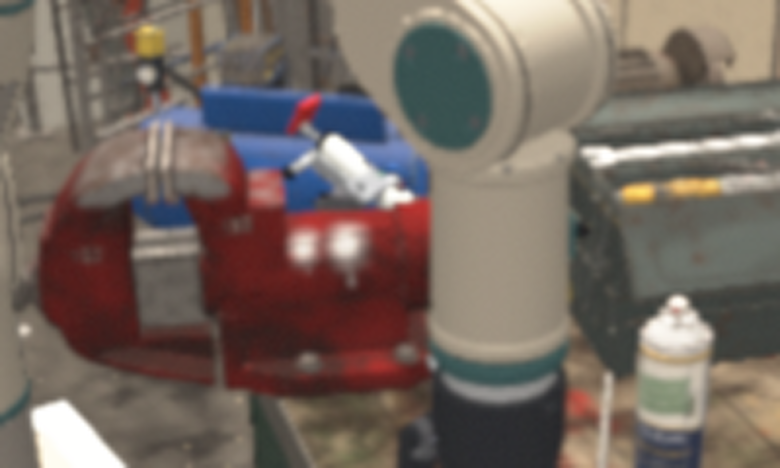

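The scene view shows the raised tester, with a red tab near (218,139), behind a big red vise. In the top view the tester is at (148,172), the tab at (110,172), the yellow pin at (263,209) and the blue pin at (280,219). The vise stands between the tester and the pin block. Next I'll measure the poses.

Run:
```python
from h import *
np.set_printoptions(precision=4,suppress=True)
t=load("c0.npz","top");s=load("c0.npz","scene")
T=lambda p:(90+p[0]/3.6-.36,130+p[1]/3.6-.36)
S=lambda p:(140+p[0]/3.9-.37,110+p[1]/3.9-.37)
c=onz(t,[T((325,195)),T((165,268)),T((258,55))],.012);print(c,np.linalg.norm(c[0]-c[1]),np.linalg.norm(c[0]-c[2]))
# stand axes: from rear-right corner c0 (x=+85,y=-80)
a1=c[0]-c[1];a2=c[2]-c[0]
yaw=np.angle((a1[0]+1j*a1[1])/abs(a1[0]+1j*a1[1])+(a2[1]-1j*a2[0])/np.hypot(*a2[:2]))
Rz=np.array([[np.cos(yaw),-np.sin(yaw)],[np.sin(yaw),np.cos(yaw)]])
o=np.mean([c[0][:2]-Rz@[.085,-.08],c[1][:2]-Rz@[-.085,-.08],c[2][:2]-Rz@[.085,.08]],0)
print("yaw",yaw,"o",o)
for n,p1,p2 in(("tab",(73,150),(305,115)),("ball",(157,232),(288,173)),("vise dome",(400,320),(345,245))):
    P,e=tri(t,[T(p1)],s,[S(p2)]);print(n,P,e,"stand",Rz.T@(P[:2]-o))
print("visejaw",tri(t,[(178,277)],s,[(181,148)]))
for tilt in(.5,.6,.7,.8,.9):
    q=lambda x,y,z:np.r_[o+Rz@[.02+x*np.cos(tilt)+z*np.sin(tilt),y],.075-x*np.sin(tilt)+z*np.cos(tilt)]
    P=[q(-.09,-.086,0),q(-.138,0,.034)]
    print(tilt,((proj(t,P)-[90,130])*3.6).round(),((proj(s,P)-[140,110])*3.9).round())
print(onz(t,[T((624,287)),T((685,320))],.075),onz(t,[T((612,246)),T((725,312)),T((697,364)),T((582,298))],.046))
for z in(.0,.1,.2): print(z,onz(t,[T((555,235)),T((565,300)),T((545,340)),T((660,170)),T((440,200))],z)[:,:2].round(3).tolist())
```

```text
[[0.5772 0.1854 0.012 ]
 [0.5035 0.3357 0.012 ]
 [0.7142 0.2567 0.012 ]] 0.16741643867076877 0.15446402036826268
yaw -1.1031992614128758 o [0.6093 0.2966]
tab [0.5892 0.3797 0.1609] 0.0018830020935591508 stand [-0.0833  0.0195]
ball [0.5247 0.3153 0.1171] 0.0011581322001880093 stand [-0.0549 -0.0671]
vise dome [0.46   0.0908 0.1198] 0.020944656535519836 stand [ 0.1164 -0.2261]
visejaw (array([0.2812, 0.1349, 0.2632]), np.float64(0.006605612150539847))
0.5 [[159. 252.]
 [ 74. 168.]] [[276. 175.]
 [294. 111.]]
0.6 [[162. 249.]
 [ 81. 161.]] [[278. 170.]
 [301. 104.]]
0.7 [[165. 245.]
 [ 90. 154.]] [[282. 166.]
 [307.  99.]]
0.8 [[170. 241.]
 [100. 146.]] [[285. 162.]
 [315.  95.]]
0.9 [[175. 237.]
 [111. 138.]] [[290. 158.]
 [323.  91.]]
[[ 0.4879 -0.1025  0.075 ]
 [ 0.4586 -0.1587  0.075 ]] [[ 0.5289 -0.0915  0.046 ]
 [ 0.4688 -0.1982  0.046 ]
 [ 0.4199 -0.1724  0.046 ]
 [ 0.4794 -0.0643  0.046 ]]
0.0 [[0.544, -0.037], [0.481, -0.048], [0.442, -0.03], [0.61, -0.138], [0.576, 0.076]]
0.1 [[0.532, -0.039], [0.473, -0.049], [0.437, -0.032], [0.593, -0.133], [0.561, 0.066]]
0.2 [[0.519, -0.04], [0.465, -0.05], [0.431, -0.034], [0.576, -0.127], [0.547, 0.056]]
```

Emit:
arm_command:
  targets:
    - [[0, 0, -1, 0, 0, 0, 1], [0.9, 0, -1, 0, 0, -0.42, 1], [0.9, 0, -1, 0, 0, -0.42, 1], [0.9, 0, -1, 0, 0, -0.42, 1], [1, 0, -1, 0, 0, -0.46, 1], [1, 0, 0, 0, 0, -0.46, 1], [1, 0, 0, 0, 0, -0.46, 1], [1, 0, 0, 0, 0, -0.46, 1]]

```text
t: 0.77
eef_pos: [0.3382, -0.56, 0.3979]
tcp_rot: [0.0, 0.963, 0.27, 0.0]
contact_force: [-0.7, 0.4, 0.0]
opening: 1.002
finger_force: 0.0
```

Emit:
arm_command:
  targets:
    - [[1, 0, 0, 0, 0, -0.46, 1], [1, 0, 0, 0, 0, -0.46, 1], [1, 0, 0, 0, 0, -0.46, 1], [1, 0, 0, 0, 0, -0.46, 1], [1, 0, 0, 0, 0, -0.46, 1], [1, 0, 0, 0, 0, -0.46, 1], [1, 0, 0, 0, 0, -0.46, 1], [1, 0, 0, 0, 0, -0.46, 1]]

```text
t: 1.43
eef_pos: [0.5196, -0.4049, 0.3971]
tcp_rot: [-0.0, 0.897, 0.441, -0.0]
contact_force: [0.2, -0.4, -0.8]
opening: 1.0
finger_force: 0.0
```

Emit:
arm_command:
  targets:
    - [[1, 0, 0, 0, 0, -0.46, 1], [1, 0, 0, 0, 0, -0.46, 1], [1, 0, 0, 0, 0, -0.46, 1], [1, 0, 0, 0, 0, -0.46, 1], [1, 0, 0, 0, 0, -0.46, 1], [1, -0.5, 0, 0, 0, -0.46, 1], [1, -0.5, 0, 0, 0, -0.46, 1], [1, -0.5, 0, 0, 0, -0.46, 1]]

```text
t: 2.1
eef_pos: [0.591, -0.1777, 0.3969]
tcp_rot: [-0.001, 0.801, 0.598, -0.0]
contact_force: [0.9, 0.8, 0.7]
opening: 1.0
finger_force: 0.0
```

Run:
```python
from h import *
from station import state,capture
np.set_printoptions(precision=4,suppress=True)
w=capture("wrist");s=state()
cv2.imwrite("pics/w1.png",w["img"])
print(w["eye"],rot(w["attitude"]),w["mtx"][0],w["distortion"],s["eef_pos"])
h=cv2.cvtColor(w["img"],cv2.COLOR_BGR2HSV)
for n,lo,hi,z in(("y",(22,140,120),(35,255,255),.075),("b",(100,140,80),(125,255,255),.075)):
    k,_,st,ce=cv2.connectedComponentsWithStats(cv2.inRange(h,lo,hi))
    for i in range(1,k):
        if st[i,4]>30: print(n,st[i],ce[i],onz(w,[ce[i]],z)[0])
```

```text
[ 0.6137 -0.1046  0.5238] [[ 0.9589 -0.2701 -0.0866]
 [-0.2836 -0.9142 -0.2896]
 [-0.0009  0.3023 -0.9532]] [322.4807   0.     258.2845] [-0.0263  0.      0.      0.      0.    ] [ 0.5907 -0.168   0.3978]
y [328 104  36  32 856] [346.229  118.7605] [ 0.7177 -0.1752  0.075 ]
y [165 106  17  15 206] [173.6214 113.0583] [ 0.4942 -0.1012  0.075 ]
y [ 372  117   66   34 1092] [408.7335 133.0293] [ 0.7975 -0.2187  0.075 ]
y [183 354  15  10  81] [189.6543 358.4444] [ 0.369  -0.5034  0.075 ]
b [160 149  16  15 171] [167.5965 156.269 ] [ 0.4646 -0.1547  0.075 ]
```

View pics/w1.png

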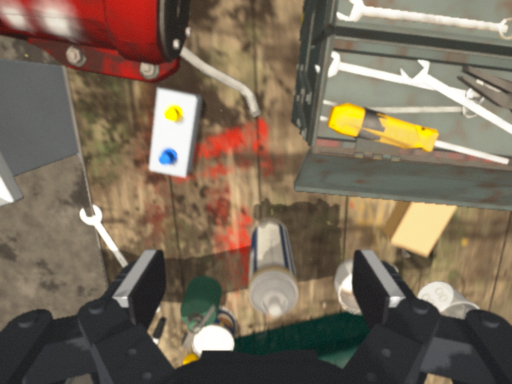

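Emit:
arm_command:
  targets:
    - [[1, 0.2, 0, 0, 0, -0.48, -1], [1, 0.2, 0, 0, 0, -0.48, -1], [1, 0.2, 0, 0, 0, -0.48, -1], [1, 0.2, 0, 0, 0, -0.48, -1], [1, 0.2, 0, 0, 0, -0.48, -1], [1, 0.2, 0, 0, 0, -0.48, -1], [1, 0.2, 0, 0, 0, -0.48, -1], [0.5, 0.2, 0, 0, 0, -0.24, -1]]

```text
t: 2.82
eef_pos: [0.6682, 0.0413, 0.3973]
tcp_rot: [-0.002, 0.68, 0.733, 0.001]
contact_force: [0.4, 0.9, -0.4]
opening: -0.002
finger_force: 0.0
```

Run:
```python
from h import *
from station import state,capture
np.set_printoptions(precision=4,suppress=True)
w=capture("wrist");s=state()
cv2.imwrite("pics/w2.png",w["img"]);np.savez("c2.npz",**{"wrist_"+k:np.array(v) for k,v in w.items()})
print(s["eef_pos"],s["tcp_rot"],w["eye"])
```

```text
[0.6688 0.0437 0.3971] [-0.0019  0.6787  0.7344  0.0016] [0.6631 0.1171 0.5245]
```

View pics/w2.png

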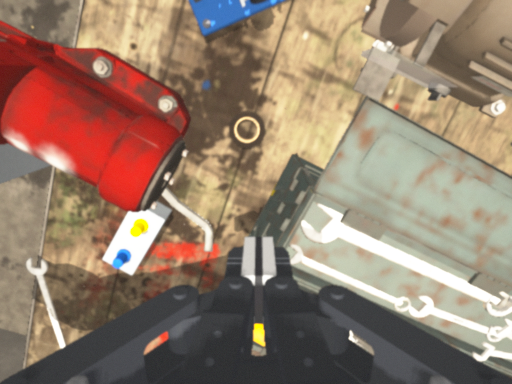

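Emit:
arm_command:
  targets:
    - [[1, 0, 0, 0, 0, -0.45, -1], [1, 0, 0, 0, 0, -0.45, -1], [1, -0.2, 0, 0, 0, -0.45, -1], [1, -0.2, 0, 0, 0, -0.45, -1], [1, -0.2, 0, 0, 0, -0.45, -1], [1, -0.2, 0, 0, 0, -0.45, -1], [1, -0.2, 0, 0, 0, -0.45, -1], [1, -0.2, 0, 0, 0, -0.45, -1]]

```text
t: 3.53
eef_pos: [0.5801, 0.2592, 0.3974]
tcp_rot: [0.0, 0.54, 0.841, -0.0]
contact_force: [-0.8, 0.6, 0.1]
opening: -0.003
finger_force: 0.0
```

Run:
```python
from h import *
from station import state,capture
np.set_printoptions(precision=4,suppress=True)
w=capture("wrist");s=state()
cv2.imwrite("pics/w3.png",cv2.resize(w["img"],None,fx=1.5,fy=1.5));np.savez("c3.npz",**{"wrist_"+k:np.array(v) for k,v in w.items()})
print(s["eef_pos"],s["tcp_rot"],w["eye"])
```

```text
[0.5749 0.267  0.398 ] [-0.0028  0.5352  0.8447  0.0011] [0.5486 0.3287 0.5243]
```

View pics/w3.png

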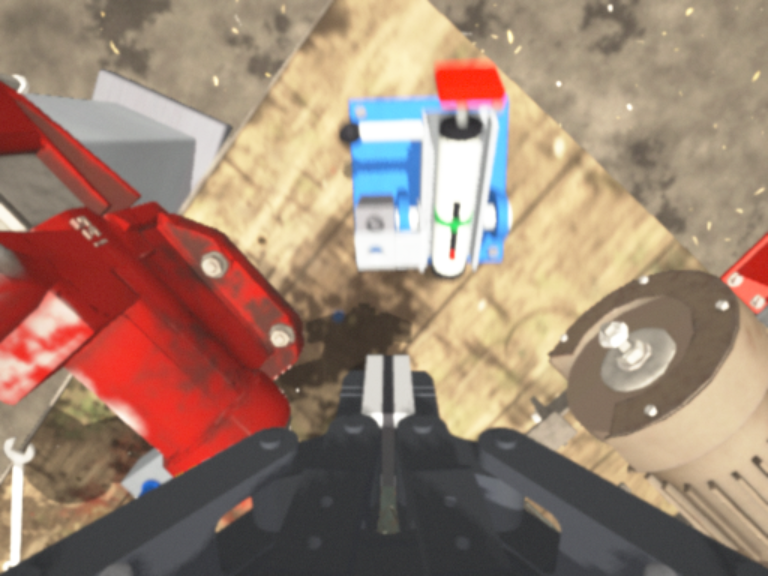

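The picture shows the ball at 1.5x pixels (349,132), the base corners at (350,98), (507,98), (503,262) and (357,270), and the red tab at (468,83). The ear and post are at about (376,225).

Run:
```python
from h import *
np.set_printoptions(precision=4,suppress=True)
w=load("c3.npz","wrist");t=load("c0.npz","top");s=load("c0.npz","scene")
h=cv2.cvtColor(w["img"],cv2.COLOR_BGR2HSV)
m=cv2.inRange(h,(100,130,80),(125,255,255));m[190:]=0;m[:,:220]=0
k,_,st,ce=cv2.connectedComponentsWithStats(m)
q=np.argwhere(m)[:,::-1].astype(np.float32);print(cv2.minAreaRect(cv2.convexHull(q)))
A=lambda p:(p[0]/1.5-.17,p[1]/1.5-.17)
c=onz(w,[A(p) for p in((350,98),(357,270),(503,262),(507,98))],.012);print(c)
T=lambda p:(90+p[0]/3.6-.36,130+p[1]/3.6-.36)
S=lambda p:(140+p[0]/3.9-.37,110+p[1]/3.9-.37)
d=c[2]-c[3]+c[1]-c[0];print("yaw",np.arctan2(d[1],d[0]))
b=[tri(w,[A((349,132))],t,[T((157,232))]),tri(w,[A((349,132))],s,[S((288,173))])];print("ball",b)
r=cv2.inRange(h,(0,150,120),(8,255,255))|cv2.inRange(h,(172,150,120),(180,255,255));r[90:]=0;r[:,:280]=0
q=np.argwhere(r)[:,::-1].astype(np.float32);print("tab",cv2.boundingRect(q),q.mean(0))
print("hole",onz(w,[A((376,222)),A((376,250))],.11))
```

```text
((285.0, 120.0), (106.0, 104.0), 90.0)
[[0.5002 0.3437 0.012 ]
 [0.5773 0.1842 0.012 ]
 [0.7189 0.2592 0.012 ]
 [0.6418 0.4089 0.012 ]]
yaw -1.1079834405623386
ball [(array([0.5223, 0.3154, 0.1212]), np.float64(0.0056963086445959285)), (array([0.5217, 0.3157, 0.1177]), np.float64(0.004602791961938959))]
tab (290, 41, 46, 27) [311.6471  54.1429]
hole [[0.5696 0.2581 0.11  ]
 [0.5797 0.2355 0.11  ]]
```

Emit:
arm_command:
  targets:
    - [[0.83, -0.24, 0.5, 0, 0, -0.1, -1], [0.83, -0.24, 0.5, 0, 0, -0.1, -1], [0.83, -0.24, 0.5, 0, 0, 0, -1], [0, 0, 1, 0, 0, 0, -1], [0, 0, 1, 0, 0, 0, -1], [0, 0, 1, 0, 0, 0, -1], [0, 0, 1, 0, 0, 0, -1], [0, 0, 0, 0, 0, 0, -1]]

```text
t: 4.25
eef_pos: [0.5269, 0.3137, 0.2268]
tcp_rot: [-0.002, 0.533, 0.846, -0.006]
contact_force: [-0.6, -0.3, -0.7]
opening: -0.004
finger_force: 0.0
```

Run:
```python
from h import *
from station import state,capture
np.set_printoptions(precision=4,suppress=True)
w=capture("wrist");s=state()
a=w["img"][:];cv2.imwrite("pics/w4.png",cv2.resize(a,None,fx=1.5,fy=1.5))
np.savez("c4.npz",**{"wrist_"+k:np.array(v) for k,v in w.items()})
print(s["eef_pos"],s["tcp_rot"])
o=np.array([.6231,.3058]);y=-1.106;c,n=np.cos(y),np.sin(y)
print("stand TCP",np.array([[c,n],[-n,c]])@(s["eef_pos"][:2]-o))
for tl in(.45,.5,.55,.6):
  p=np.array([.02-.09*np.cos(tl),-.086]);P=np.r_[o+np.array([[c,-n],[n,c]])@p,.075+.09*np.sin(tl)];print(tl,P,proj(w,P))
```

```text
[0.5281 0.3151 0.23  ] [-0.001   0.5327  0.8463 -0.0034]
stand TCP [-0.0509 -0.0807]
0.45 [0.5189 0.3218 0.1141] [[254.8766 177.7475]]
0.5 [0.5198 0.32   0.1181] [[254.8163 181.7604]]
0.55 [0.5208 0.318  0.122 ] [[254.763  186.0896]]
0.6 [0.5219 0.3158 0.1258] [[254.717  190.7269]]
```

View pics/w4.png

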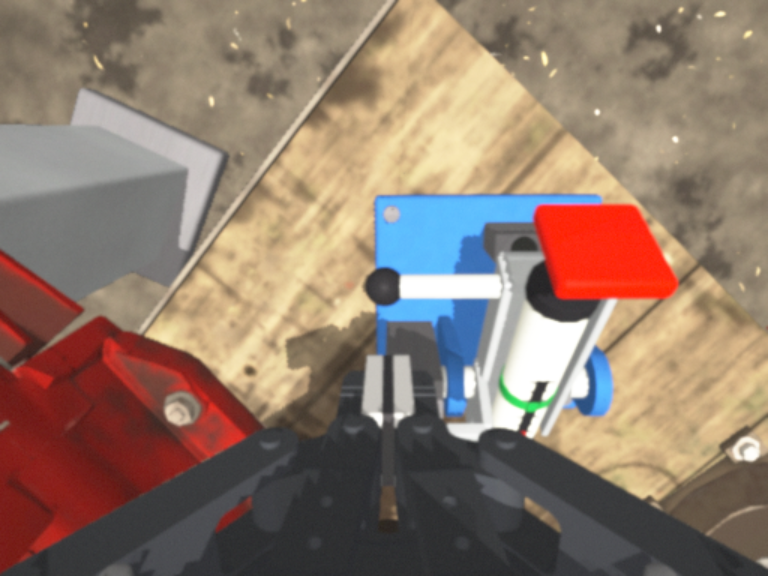

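The ball shows at 1.5x pixels (384,286), which fits a tilt of about 0.58, and the fingertips are in line with it. I'll push down.

Emit:
arm_command:
  targets:
    - [[0.35, 0, 1, 0, 0, 0, -1], [0, 0, 1, 0, 0, 0, -1], [0, 0, 0.33, 0, 0, 0, -1], [0, 0, 0.33, 0, 0, 0, -1], [0, 0, 0.33, 0, 0, 0, -1], [0, 0, 0.33, 0, 0, 0, -1], [0, 0, 0.33, 0, 0, 0, -1], [0, 0, 0, 0, 0, 0, -1]]

```text
t: 4.97
eef_pos: [0.5241, 0.3266, 0.1222]
tcp_rot: [-0.0, 0.532, 0.847, -0.001]
contact_force: [-0.8, -0.3, 0.3]
opening: 0.001
finger_force: 0.0
```

Run:
```python
from h import *
from station import state,capture
np.set_printoptions(precision=4,suppress=True)
w=capture("wrist");s=state()
a=w["img"][100:300,150:450];cv2.imwrite("pics/w5.png",cv2.resize(a,None,fx=2,fy=2))
print(s["eef_pos"],s["tcp_rot"],s["contact_force"])
```

```text
[0.5241 0.3261 0.1225] [ 0.0001  0.5321  0.8467 -0.0013] [-0.0779 -0.9202  0.3591]
```

View pics/w5.png

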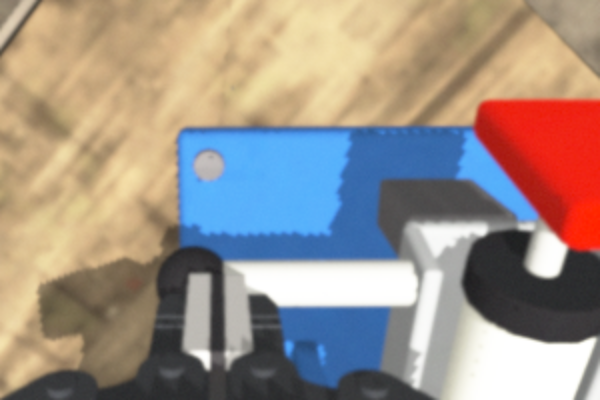

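The fingertips lie over the rod and ball at about (205,270) in the crop. I'll push on slowly and watch the force.

Emit:
arm_command:
  targets:
    - [[0, 0, 0.2, 0, 0, 0, -1], [0, 0, 0.2, 0, 0, 0, -1]]

```text
t: 5.18
eef_pos: [0.5248, 0.3275, 0.1116]
tcp_rot: [0.0, 0.532, 0.847, 0.001]
contact_force: [-0.3, 0.4, 1.4]
opening: -0.002
finger_force: 0.8
```

Emit:
arm_command:
  targets:
    - [[0, 0, 0.2, 0, 0, 0, -1], [0, 0, 0.2, 0, 0, 0, -1]]

```text
t: 5.35
eef_pos: [0.5247, 0.3276, 0.1001]
tcp_rot: [0.0, 0.532, 0.847, 0.0]
contact_force: [-8.5, -6.4, 55.0]
opening: 0.0
finger_force: 27.9
```

Emit:
arm_command:
  targets:
    - [[0, 0, -0.5, 0, 0, 0, -1], [0, 0, -1, 0, 0, 0, -1], [0, 0, -1, 0, 0, 0, -1], [-0.5, 0, -1, 0, 0, 0, -1], [-1, 0, -0.9, 0, 0, 0, -1], [-1, 0, -0.9, 0, 0, 0, -1], [-1, 0, -0.9, 0, 0, 0, -1], [-1, 0, -0.9, 0, 0, 0, -1]]

```text
t: 6.02
eef_pos: [0.5831, 0.2035, 0.3129]
tcp_rot: [-0.0, 0.532, 0.847, -0.001]
contact_force: [1.1, -0.7, -1.0]
opening: -0.003
finger_force: 0.0
```

Emit:
arm_command:
  targets:
    - [[-1, 0, 0, 0, 0, 0, -1], [0, 0, 0, 0, 0, 0, -1]]

```text
t: 6.18
eef_pos: [0.6003, 0.1698, 0.313]
tcp_rot: [0.003, 0.537, 0.844, -0.001]
contact_force: [-0.2, -1.5, -1.2]
opening: -0.002
finger_force: 0.0
```

Run:
```python
from h import *
from station import state,capture
np.set_printoptions(precision=4,suppress=True)
w=capture("wrist");s=state()
a=w["img"][30:230,180:380];cv2.imwrite("pics/w6.png",cv2.resize(a,None,fx=3,fy=3,interpolation=cv2.INTER_CUBIC))
np.savez("c6.npz",**{"wrist_"+k:np.array(v) for k,v in w.items()})
print(s["eef_pos"],s["tcp_rot"])
o=np.array([.6231,.3058]);y=-1.106;c,n=np.cos(y),np.sin(y)
for p in([.02,-.07,.12],[-.07,-.086,.075],[-.118,0,.123]):
  P=np.r_[o+np.array([[c,-n],[n,c]])@p[:2],p[2]];print(P,(proj(w,P)-[180,30])*3)
```

```text
[0.598  0.1732 0.3119] [ 0.0013  0.5353  0.8446 -0.0013]
[0.5695 0.2565 0.12  ] [[262.2102 121.2328]]
[0.5148 0.3298 0.075 ] [[ 204.7159 -159.8807]]
[0.5702 0.4113 0.123 ] [[ 513.2627 -425.6982]]
```

View pics/w6.png

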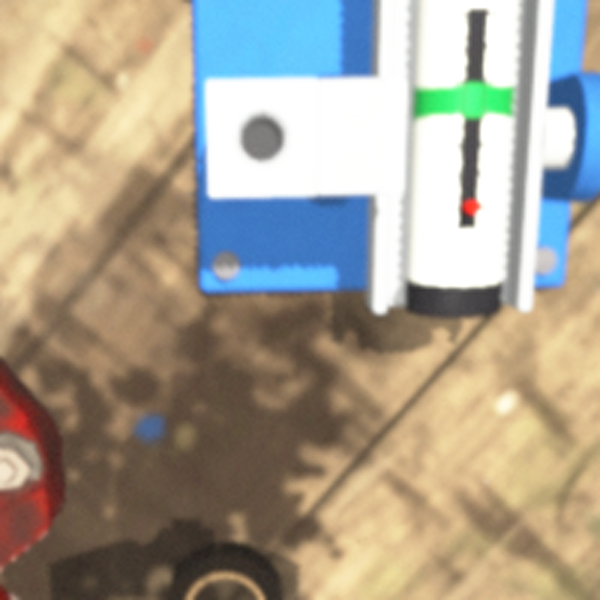

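The cradle is level. The ear hole is at crop (262,137), the pointer at (470,207) and the green band at (472,100). That was my tenth picture, so from here I measure numerically.

Run:
```python
from h import *
np.set_printoptions(precision=4,suppress=True)
w=load("c6.npz","wrist");f=lambda p:(180+p[0]/3-.33,30+p[1]/3-.33)
g=cv2.cvtColor(w["img"],cv2.COLOR_BGR2GRAY);m=np.zeros_like(g)
cx,cy=map(int,f((262,137)));m[cy-10:cy+11,cx-10:cx+11]=(g[cy-10:cy+11,cx-10:cx+11]<165)*255
k,_,st,ce=cv2.connectedComponentsWithStats(m);i=1+st[1:,4].argmax();print(st[i],ce[i])
H=onz(w,[ce[i]],.12)[0];print("hole",H)
h=cv2.cvtColor(w["img"],cv2.COLOR_BGR2HSV)
def blob(lo,hi):
    m=cv2.inRange(h,lo,hi);x,y,X,Y=*map(int,f((400,60))),*map(int,f((530,240)));z=np.zeros_like(m);z[y:Y,x:X]=m[y:Y,x:X]
    q=np.argwhere(z)[:,::-1];print(len(q),q.min(0),q.max(0));return q.mean(0)
r=blob((0,150,100),(8,255,255))
gq=blob((45,120,60),(75,255,255));y=-1.106;c,n=np.cos(y),np.sin(y)
for z in(.099,.103):
    P=onz(w,[r,gq],z);d=P[1]-P[0];print(z,P,"draw",-(c*d[0]+n*d[1]),"lat",-n*d[0]+c*d[1])
C=onz(w,[f((200,292)),f((566,289))],.012);print("rear corners",C,np.linalg.norm(C[0]-C[1]),np.arctan2(C[1,1]-C[0,1],C[1,0]-C[0,0])-np.pi/2)
```

```text
[261  69  13  14 150] [266.9333  75.4867]
hole [0.571  0.2523 0.12  ]
21 [334  96] [338 101]
277 [318  57] [350  69]
0.099 [[0.6446 0.2631 0.099 ]
 [0.6266 0.2922 0.099 ]] draw 0.03403340452082458 lat -0.003048523613637534
0.103 [[0.6437 0.2628 0.103 ]
 [0.6259 0.2916 0.103 ]] draw 0.03363344743439471 lat -0.003012697676162652
rear corners [[0.5753 0.1876 0.012 ]
 [0.7197 0.257  0.012 ]] 0.16017456585179263 -1.1225497999489538
```

Emit:
arm_command:
  targets:
    - [[-0.57, 0.11, 0, 0, 0, 1, -0.1], [-0.57, 0.11, 0, 0, 0, 1, -0.1], [-0.57, 0.11, 0, 0, 0, 1, -0.1], [-0.57, 0.11, 0, 0, 0, 1, -0.1], [-0.57, 0.11, 0, 0, 0, 1, -0.1], [-0.57, 0.11, 0, 0, 0, 1, -0.1], [-0.57, 0.11, 0, 0, 0, 1, -0.1], [-0.57, 0.11, 0, 0, 0, 1, -0.1]]

```text
t: 6.9
eef_pos: [0.6341, 0.0488, 0.3108]
tcp_rot: [-0.001, 0.821, 0.571, -0.001]
contact_force: [-0.3, 0.9, 0.2]
opening: 0.449
finger_force: 0.0
```

Emit:
arm_command:
  targets:
    - [[-0.57, 0.11, 0, 0, 0, 1, -0.1], [-0.57, 0.11, 0, 0, 0, 1, -0.1], [-0.57, 0.11, 0, 0, 0, 1, -0.1], [-0.57, 0.11, 0, 0, 0, 1, -0.1], [-0.57, 0.11, 0, 0, 0, 1, -0.1], [-0.57, 0.11, 0, 0, 0, 1, -0.1], [-0.57, 0.11, 0, 0, 0, 1, -0.1], [-0.57, 0.11, 0, 0, 0, 1, -0.1]]

```text
t: 7.57
eef_pos: [0.5673, -0.0696, 0.311]
tcp_rot: [-0.0, 0.978, 0.206, -0.001]
contact_force: [1.3, 0.3, -0.0]
opening: 0.451
finger_force: 0.0
```

Emit:
arm_command:
  targets:
    - [[-0.57, 0.11, 0, 0, 0, 1, -0.1], [-0.57, 0.11, 0, 0, 0, 1, -0.1], [-0.57, 0.11, 0, 0, 0, 1, -0.1], [-0.57, 0.11, 0, 0, 0, 1, -0.1], [0, 0, 0, 0, 0, 0, -0.1]]

```text
t: 7.98
eef_pos: [0.5026, -0.1012, 0.3113]
tcp_rot: [0.0, 1.0, 0.007, -0.003]
contact_force: [-1.9, -1.0, -0.7]
opening: 0.451
finger_force: 0.0
```

```bash
cat > pin.py <<'E'
from h import *
from station import state,capture
np.set_printoptions(precision=4,suppress=True)
def pins(w):
    h=cv2.cvtColor(w["img"],cv2.COLOR_BGR2HSV)
    for n,lo,hi,z in(("y",(22,140,100),(35,255,255),.075),("b",(100,140,80),(125,255,255),.075)):
        k,_,st,ce=cv2.connectedComponentsWithStats(cv2.inRange(h,lo,hi))
        for i in range(1,k):
            if st[i,4]>60: print(n,st[i],ce[i],onz(w,[ce[i]],z)[0],onz(w,[ce[i]],.05)[0])
if __name__=="__main__":
    w=capture("wrist");s=state();q=s["tcp_rot"]
    print(s["eef_pos"],q,"xaxis",np.degrees(2*np.arctan2(q[2],q[1])),s["opening"],w["eye"]);pins(w)
    print("tip proj",proj(w,s["eef_pos"]+rot(q)@[0,0,.017]))
E
python3 pin.py; python3 -c "
from pin import *
pins(load('c2.npz','wrist'))"
```

```text
[ 0.5047 -0.1003  0.3116] [ 0.      0.9999  0.01   -0.0012] xaxis 1.151505227625257 0.450207383054709 [ 0.581  -0.1008  0.4379]
y [250 157  19  20 289] [258.7924 166.0588] [ 0.4948 -0.1032  0.075 ] [ 0.4889 -0.1034  0.05  ]
b [   0   34   35   77 1284] [11.0826 76.5646] [0.5902 0.1655 0.075 ] [0.5908 0.1838 0.05  ]
b [296 182  16  16 131] [303.3435 188.4885] [ 0.4685 -0.1562  0.075 ] [ 0.4608 -0.16    0.05  ]
tip proj [[254.5683 249.2931]]
y [130 219  18  18 211] [138.8436 227.2038] [ 0.4967 -0.0946  0.075 ] [ 0.4875 -0.1063  0.05  ]
y [254 324  11  22 195] [258.7487 333.8872] [ 0.6937 -0.2778  0.075 ] [ 0.6954 -0.2998  0.05  ]
b [ 190    0   93   35 1506] [225.1149  11.6029] [0.614  0.2085 0.075 ] [0.6112 0.2135 0.05  ]
b [113 250  17  18 191] [121.0576 257.9686] [ 0.4666 -0.1497  0.075 ] [ 0.4557 -0.1646  0.05  ]
```

Emit:
arm_command:
  targets:
    - [[-0.43, 0.1, 0, 0, 0, 0.2, -0.1], [0, 0, 1, 0, 0, 0, -0.1], [0, 0, 1, 0, 0, 0, -0.1], [0, 0, 1, 0, 0, 0, -0.1], [0, 0, 1, 0, 0, 0, -0.1], [0, 0, 0.4, 0, 0, 0, -0.1], [0, 0, 0, 0, 0, 0, -0.1], [0, 0, 0, 0, 0, 0, -0.1]]

```text
t: 8.7
eef_pos: [0.494, -0.1029, 0.1795]
tcp_rot: [-0.0, 1.0, 0.001, -0.001]
contact_force: [0.3, 0.3, -0.3]
opening: 0.453
finger_force: 0.0
```

```bash
python3 pin.py
```

```text
[ 0.4946 -0.1032  0.1805] [-0.0002  1.      0.0009  0.0004] xaxis 0.1051630779227604 0.45103728558839284 [ 0.5719 -0.1035  0.3063]
y [244 179  29  34 741] [257.6721 194.8826] [ 0.4956 -0.1033  0.075 ] [ 0.4874 -0.1033  0.05  ]
b [310 214  29  36 602] [324.5698 229.9203] [ 0.4669 -0.1558  0.075 ] [ 0.4555 -0.1615  0.05  ]
tip proj [[257.034  252.7861]]
```

Emit:
arm_command:
  targets:
    - [[-0.07, 0, 1, 0, 0, 0, -0.1], [0, 0, 1, 0, 0, 0, -0.1], [0, 0, 1, 0, 0, 0, -0.1], [0, 0, 0.6, 0, 0, 0, -0.1], [0, 0, 0, 0, 0, 0, -0.1], [0, 0, 0, 0, 0, 0, -0.1]]

```text
t: 9.25
eef_pos: [0.4923, -0.1037, 0.0728]
tcp_rot: [-0.0, 1.0, 0.0, 0.0]
contact_force: [-0.6, -0.3, 0.3]
opening: 0.452
finger_force: 0.0
```

Emit:
arm_command:
  targets:
    - [[0, 0, 0, 0, 0, 0, -1], [0, 0, 0, 0, 0, 0, -1], [0, 0, 0, 0, 0, 0, -1], [0, 0, 0, 0, 0, 0, -1], [0, 0, 0, 0, 0, 0, -1]]
  squeeze: 40

```text
t: 9.67
eef_pos: [0.4931, -0.104, 0.0742]
tcp_rot: [0.0, 1.0, -0.0, 0.002]
contact_force: [-0.1, 0.5, 7.8]
opening: 0.188
finger_force: 39.1
```

Emit:
arm_command:
  targets:
    - [[0, 0, -0.5, 0, 0, 0, -1], [0, 0, -1, 0, 0, 0, -1], [0, 0, -1, 0, 0, 0, -1], [0, 0, -1, 0, 0, 0, -1], [0, 0, -1, 0, 0, 0, -1], [0, 0, -1, 0, 0, 0, -1], [0, 0, -1, 0, 0, 0, -1], [0, 0, -1, 0, 0, 0, -1]]

```text
t: 10.33
eef_pos: [0.491, -0.1038, 0.2999]
tcp_rot: [0.0, 1.0, -0.0, 0.001]
contact_force: [0.3, 0.9, -1.0]
opening: 0.19
finger_force: 39.1
```

Emit:
arm_command:
  targets:
    - [[0.41, -0.85, -0.3, 0, 0, -0.36, -1], [0.41, -0.85, -0.3, 0, 0, -0.36, -1], [0.41, -0.85, -0.3, 0, 0, -0.36, -1], [0.41, -0.85, 0, 0, 0, -0.36, -1], [0.41, -0.85, 0, 0, 0, -0.36, -1], [0.41, -0.85, 0, 0, 0, -0.36, -1], [0.41, -0.85, 0, 0, 0, -0.36, -1], [0.41, -0.85, 0, 0, 0, -0.36, -1]]

```text
t: 11.0
eef_pos: [0.5634, 0.1113, 0.3253]
tcp_rot: [0.0, 0.99, 0.144, 0.001]
contact_force: [0.8, -0.5, -1.0]
opening: 0.195
finger_force: 39.2
```

Emit:
arm_command:
  targets:
    - [[0.41, -0.85, 0, 0, 0, -0.36, -1], [0.41, -0.85, 0, 0, 0, -0.36, -1], [0.41, -0.85, 0, 0, 0, -0.36, -1], [0.41, -0.85, 0, 0, 0, -0.36, -1], [0.41, -0.85, 0, 0, 0, -0.36, -1], [0, 0, 0, 0, 0, 0, -1], [0, 0, 0, 0, 0, 0, -1]]

```text
t: 11.58
eef_pos: [0.575, 0.2532, 0.3247]
tcp_rot: [-0.0, 0.972, 0.234, 0.0]
contact_force: [0.2, -0.7, -0.7]
opening: 0.189
finger_force: 39.2
```

```bash
cat > hole.py <<'E'
from h import *
from station import state,capture
import sys
np.set_printoptions(precision=4,suppress=True)
w=capture("wrist");s=state();q=s["tcp_rot"];A=rot(q);p=np.array(s["eef_pos"])
np.savez(sys.argv[1],**{"wrist_"+k:np.array(v) for k,v in w.items()})
print(p,q,"xaxis",np.degrees(2*np.arctan2(q[2],q[1])),s["opening"],s["contact_force"])
H=np.array([.571,.2523,.12]);c=proj(w,H)[0];f=proj(w,p+A@[0,0,.066])[0];print("hole pred",c,"foot proj",f)
g=cv2.cvtColor(w["img"],cv2.COLOR_BGR2GRAY)
x,y=c.round().astype(int);r=int(.022*w["mtx"][0,0]/(w["eye"][2]-.12))
sub=g[y-r:y+r+1,x-r:x+r+1];th=cv2.threshold(sub,0,255,cv2.THRESH_BINARY_INV+cv2.THRESH_OTSU)
k,_,st,ce=cv2.connectedComponentsWithStats(th[1])
for i in range(1,k):
    if st[i,4]>40:
        P=onz(w,[ce[i]+[x-r,y-r]],.12)[0];d=A.T@(P-p);print(th[0],st[i],P,"move tool xy norm",d[:2]/.03)
E
python3 hole.py c7.npz
```

```text
[0.5756 0.2509 0.3247] [0.0004 0.9727 0.2322 0.0001] xaxis 26.84976931226729 0.19497502728323304 [ 0.5966 -0.7411 -1.6247]
hole pred [256.1815 170.0164] foot proj [260.0466 216.1612]
187.0 [  0   0   7  21 127] [0.5735 0.2753 0.12  ] move tool xy norm [ 0.3024 -0.76  ]
187.0 [ 21   0  22  43 225] [0.5708 0.2335 0.12  ] move tool xy norm [-0.4054  0.4402]
187.0 [ 16  15  14  13 139] [0.572  0.2513 0.12  ] move tool xy norm [-0.1012 -0.0703]
187.0 [ 0 31 13 12 68] [0.5451 0.2601 0.12  ] move tool xy norm [-0.7691 -0.7359]
```

Emit:
arm_command:
  targets:
    - [[-0.1, -0.07, 0.8, 0, 0, 0, -1], [0, 0, 1, 0, 0, 0, -1], [0, 0, 1, 0, 0, 0, -1], [0, 0, 1, 0, 0, 0, -1], [0, 0, 0, 0, 0, 0, -1], [0, 0, 0, 0, 0, 0, -1]]

```text
t: 12.13
eef_pos: [0.572, 0.2494, 0.2098]
tcp_rot: [0.001, 0.973, 0.231, -0.001]
contact_force: [-0.5, 1.4, 0.1]
opening: 0.19
finger_force: 39.2
```

```bash
python3 hole.py c8.npz
python3 - <<'E'
from pin import *
w=load("c8.npz","wrist");pins(w)
E
```

```text
[0.5732 0.2505 0.2116] [0.0002 0.973  0.2309 0.0006] xaxis 26.699392803524173 0.18971454471500365 [ 0.7133 -0.0898  1.0493]
hole pred [252.1864 202.0201] foot proj [255.7557 213.749 ]
179.0 [   0    0   65   65 2638] [0.5655 0.2488 0.12  ] move tool xy norm [-0.2575 -0.069 ]
y [ 240  231   38   67 2181] [258.2476 263.8473] [0.5048 0.214  0.075 ] [0.4917 0.2074 0.05  ]
b [ 138   22  183   34 5120] [226.3041  37.9707] [0.6634 0.3205 0.075 ] [0.6655 0.324  0.05  ]
b [ 151  136   79   53 3714] [191.3285 160.9058] [0.566  0.3068 0.075 ] [0.5587 0.3091 0.05  ]
b [ 280  138   35   52 1556] [295.9004 161.3239] [0.6045 0.2294 0.075 ] [0.601  0.2242 0.05  ]
```

Run:
```python
from h import *
w=load("c8.npz","wrist");g=cv2.cvtColor(w["img"],cv2.COLOR_BGR2GRAY)
print("cols",list(range(228,284,2)))
for r in range(184,236,2): print(r,*[f"{v:3d}" for v in g[r,228:284:2]])
```

```text
cols [228, 230, 232, 234, 236, 238, 240, 242, 244, 246, 248, 250, 252, 254, 256, 258, 260, 262, 264, 266, 268, 270, 272, 274, 276, 278, 280, 282]
184 153 234 240 240 239 239 240 240 240 239 239 238 240 238 238 238 238 238 238 238 238 238 237 238 236 188  83  83
186 151 234 240 240 239 240 240 240 239 239 239 239 238 237 237 238 239 239 238 238 238 238 237 239 237 189  82  80
188 150 233 240 240 240 239 240 240 240 239 239 237 238 237 238 238 239 239 239 239 238 238 238 238 238 181  77  72
190 174 234 241 239 240 238 240 240 240 238 233 221 210 211 219 229 237 238 239 239 239 238 238 239 237 173  64  63
192 172 234 239 239 238 238 238 240 236 216 179 141 114 113 129 173 216 234 238 239 239 239 239 238 237 167  61  60
194 170 233 239 238 240 239 239 236 208 165  96  64  61  60  61  76 152 215 234 238 238 238 239 239 236 160  59  60
196 175 232 238 238 239 240 239 224 170  93  59  59  57  60  58  61  72 164 222 237 239 237 235 232 234 151  61  57
198 177 231 239 239 238 239 238 197 142  68  57  56  57  60  59  58  60 104 171 229 237 215 211 177 187 133  85  75
200 177 230 238 238 239 23
[... 1361 characters left out ...]
  95
224 140 172 191 184 181 166 147 141 136 137 140 136 110 109 108 110 109 108 111 133 146 146 146 146 141 125 116 106
226 145 144 144 139 129 123 131 139 139 128 125 122 107 109 111 109 108 110 112 123 142 137 142 141 142 142 135 127
228 143 147 149 147 142 135 132 135 137 134 125 115 107 107 110 109 110 108 109 123 144 144 144 145 146 150 149 139
230 137 142 149 150 146 140 135 136 139 137 133 118 110 115 118 119 118 117 112 123 141 150 153 156 152 149 141 135
232 129 134 144 149 146 144 147 145 141 136 136 127 129 128 132 133 130 127 130 128 141 154 164 166 162 149 133 124
234 121 121 136 145 144 148 154 158 149 139 133 137 145 155 168 177 171 161 148 137 131 139 160 168 161 154 143 129
```

Run:
```python
from h import *
np.set_printoptions(precision=1,suppress=True)
w=load("c8.npz","wrist");im=w["img"];h=cv2.cvtColor(im,cv2.COLOR_BGR2HSV)
from station import state
p=np.array([.5732,.2505,.2116]);A=rot([.0002,.973,.2309,.0006])
for d in(.066,.056,.028,.023,.018,0,-.001): print(d,proj(w,[p+A@[0,0,d],p+A@[.005,0,d],p+A@[.0125,0,d],p+A@[0,.0125,d],p+A@[0,-.0125,d],p+A@[.009,0,d]]).ravel())
for r in range(216,304,4): print(r,*["%d/%d/%d"%tuple(h[r,c]) for c in range(226,294,6)])
```

```text
0.066 [255.7 213.7 255.7 206.4 255.6 195.1 275.3 213.7 236.  213.7 255.7 200.4]
0.056 [255.6 219.9 255.6 212.2 255.5 200.4 276.2 219.9 235.  219.9 255.5 206. ]
0.028 [255.2 240.7 255.2 232.  255.2 218.6 279.1 240.7 231.4 240.7 255.2 224.9]
0.023 [255.1 245.2 255.1 236.2 255.1 222.5 279.7 245.2 230.6 245.2 255.1 229. ]
0.018 [255.1 249.9 255.  240.7 255.  226.7 280.3 249.8 229.8 249.9 255.  233.3]
0 [254.7 269.3 254.7 259.3 254.6 243.8 283.  269.3 226.4 269.3 254.7 251.1]
-0.001 [254.7 270.6 254.7 260.5 254.6 244.9 283.2 270.5 226.2 270.5 254.6 252.2]
216 17/94/152 40/3/238 38/5/200 40/5/150 45/3/152 45/3/150 30/5/150 45/7/154 60/2/153 14/95/97 16/92/80 14/94/108
220 17/88/148 30/2/236 30/1/228 45/3/152 60/5/152 39/16/114 25/13/118 60/5/152 38/7/154 17/98/102 16/93/104 16/87/91
224 19/89/144 21/38/200 18/41/176 17/58/149 16/45/146 30/12/109 30/14/109 17/41/155 16/39/155 17/88/133 15/93/124 16/93/113
228 21/96/154 21/93/167 18/93/154 16/96/160 17/72/128 26/16/111 18/12/110 17/87/164 18/87/165 17/87/170 17/91/134 16/94/125
232 20/92/144 21/93/161 17/92/167 17/93/164 22/188/157 24/255/16
[... 1521 characters left out ...]
/239 26/255/240 26/255/240 26/255/240 26/255/239 15/25/41 24/14/178 90/22/35
284 105/14/37 20/12/128 170/23/34 25/255/238 26/255/238 26/255/239 26/255/239 26/255/238 26/255/237 174/27/47 10/12/129 165/15/33
288 100/21/37 120/6/40 15/16/32 25/255/235 26/255/236 26/255/239 26/255/239 26/255/239 25/255/228 150/17/45 150/8/33 135/28/37
292 135/18/29 132/32/40 60/8/33 19/123/174 26/255/236 26/255/237 26/255/238 26/255/236 17/92/177 170/16/47 114/34/38 90/15/33
296 90/34/38 108/34/38 30/15/35 17/94/163 19/127/169 23/208/221 23/197/212 20/104/176 18/91/165 165/10/49 150/7/35 110/21/37
300 160/23/34 90/6/42 0/14/36 17/90/153 17/95/148 18/95/156 18/98/170 17/94/181 4/150/61 30/6/44 120/27/38 120/7/35
```

Run:
```python
from h import *
np.set_printoptions(precision=4,suppress=True)
w=load("c8.npz","wrist");A=rot([.0002,.973,.2309,.0006])
f=onz(w,[(258.3,224.2)],.1456)[0];t=onz(w,[(259,282)],.2126)[0];c=onz(w,[(253.5,201.8)],.12)[0]
print(f,t,c,"head-foot tool mm",A.T@(t-f)*1e3,"hole-foot mm",A.T@(c-f)*1e3)
```

```text
[0.5676 0.2458 0.1456] [0.5689 0.2462 0.2126] [0.5716 0.2515 0.12  ] head-foot tool mm [  1.4016   0.2237 -66.9984] hole-foot mm [ 6.1285 -3.3888 25.6044]
```

Emit:
arm_command:
  targets:
    - [[0.2, -0.11, 0, 0, 0, 0, -1], [0, 0, 0.2, 0, 0, 0, -1], [0, 0, 0, 0, 0, 0, -1], [0, 0, 0, 0, 0, 0, -1]]

```text
t: 12.52
eef_pos: [0.5763, 0.2573, 0.2049]
tcp_rot: [-0.0, 0.973, 0.232, 0.0]
contact_force: [-0.7, 0.0, -0.5]
opening: 0.192
finger_force: 39.2
```

```bash
python3 hole.py c9.npz
python3 - <<'E'
from h import *
w=load("c9.npz","wrist");g=cv2.cvtColor(w["img"],cv2.COLOR_BGR2GRAY)
print("cols",list(range(236,280,2)))
for r in range(192,234,2): print(r,*[f"{v:3d}" for v in g[r,236:280:2]])
E
```

```text
[0.5763 0.2572 0.2048] [-0.      0.9728  0.2318  0.0003] xaxis 26.80462190575638 0.19191108803006415 [-0.5818 -0.755  -0.3926]
hole pred [259.4774 214.8418] foot proj [256.5589 215.527 ]
174.0 [   0    0   67   67 2975] [0.5677 0.251  0.12  ] move tool xy norm [-0.3515  0.0561]
174.0 [ 19  59  28   8 148] [0.5493 0.2421 0.12  ] move tool xy norm [-1.0326  0.0423]
cols [236, 238, 240, 242, 244, 246, 248, 250, 252, 254, 256, 258, 260, 262, 264, 266, 268, 270, 272, 274, 276, 278]
192 159 219 222 222 224 229 231 228 221 218 214 214 215 216 214 209 206 198 202 211 209 210
194 178 237 238 239 239 238 237 239 239 239 238 239 238 239 238 238 238 237 237 238 237 238
196 174 236 239 240 240 239 239 238 239 238 239 239 237 238 238 239 238 238 237 238 236 237
198 186 237 240 240 239 239 240 240 239 239 240 239 239 237 237 237 233 228 237 233 228 236
200 195 237 239 239 240 240 240 239 239 239 238 239 233 233 237 231 179 160 197 208 162 180
202 190 237 240 239 240 239 240 240 237 235 219 217 177 173 218 204 153 154 151 154 153 151
204 190 238 239 239 238 238 234 226 209 170 146 127 124 123 131 14
[... 613 characters left out ...]
 112  95  89  88  85  81  82  86  97 114 123 147 152 153
220 171 158 152 150 151 150 147 133 122 109 105 107 108 106 100  99 110 123 133 152 151 151
222 155 149 152 152 149 151 150 144 117 109 111 109 109 109 105 113 123 129 147 154 152 151
224 140 150 149 150 149 148 148 142 110 108 108 108 110 109 112 118 127 144 152 153 153 153
226 134 154 150 150 148 150 148 136 109 108 109 108 107 110 110 122 146 151 150 152 151 153
228 129 147 150 149 149 147 149 136 109 109 108 107 110 110 109 123 149 151 151 152 153 150
230 140 153 150 149 148 149 148 132 110 114 118 122 118 114 111 124 149 172 155 150 151 151
232 152 156 148 150 148 147 141 134 129 127 132 134 132 129 129 130 149 218 208 151 150 150
```

Run:
```python
from h import *
np.set_printoptions(precision=4,suppress=True)
w=load("c9.npz","wrist");A=rot([0,.9728,.2318,.0003])
f=onz(w,[(258.4,225)],.2048-.066)[0];c=onz(w,[(261,214.3)],.12)[0]
print(f,c,"hole-foot mm",A.T@(c-f)*1e3)
```

```text
[0.571  0.2532 0.1388] [0.5719 0.2515 0.12  ] hole-foot mm [ 0.0015  1.8559 18.8003]
```

Emit:
arm_command:
  targets:
    - [[0, 0.06, 0, 0, 0, 0, -1], [0, 0, 0.3, 0, 0, 0, -1], [0, 0, 0.2, 0, 0, 0, -1], [0, 0, 0.15, 0, 0, 0, -1], [0, 0, 0.1, 0, 0, 0, -1], [0, 0, 0.1, 0, 0, 0, -1], [0, 0, 0, 0, 0, 0, -1]]

```text
t: 13.15
eef_pos: [0.5766, 0.2554, 0.1779]
tcp_rot: [0.0, 0.973, 0.232, -0.001]
contact_force: [-0.0, -0.7, -0.6]
opening: 0.192
finger_force: 39.2
```

Emit:
arm_command:
  targets:
    - [[0, 0, 0.12, 0, 0, 0, -1], [0, 0, 0.12, 0, 0, 0, -1], [0, 0, 0.12, 0, 0, 0, -1], [0, 0, 0, 0, 0, 0, -1]]

```text
t: 13.48
eef_pos: [0.5765, 0.2553, 0.1671]
tcp_rot: [0.0, 0.973, 0.232, -0.001]
contact_force: [-0.7, 0.2, -1.1]
opening: 0.192
finger_force: 39.2
```

Emit:
arm_command:
  targets:
    - [[0, 0, 0.15, 0, 0, 0, -1], [0, 0, 0.15, 0, 0, 0, -1], [0, 0, 0.15, 0, 0, 0, -1], [0, 0, 0, 0, 0, 0, -1]]

```text
t: 13.82
eef_pos: [0.5764, 0.2552, 0.1533]
tcp_rot: [0.0, 0.973, 0.232, -0.001]
contact_force: [0.2, 0.1, -1.0]
opening: 0.186
finger_force: 39.2
```

Emit:
arm_command:
  targets:
    - [[0, 0, 0.1, 0, 0, 0, -1], [0, 0, 0.1, 0, 0, 0, -1], [0, 0, 0, 0, 0, 0, -1]]

```text
t: 14.07
eef_pos: [0.5772, 0.2556, 0.1484]
tcp_rot: [-0.0, 0.973, 0.232, 0.0]
contact_force: [0.5, 0.2, -1.0]
opening: 0.193
finger_force: 39.4
```

Emit:
arm_command:
  targets:
    - [[0, 0, 0.07, 0, 0, 0, -1], [0, 0, 0.05, 0, 0, 0, -1], [0, 0, 0, 0, 0, 0, -1]]

```text
t: 14.32
eef_pos: [0.5772, 0.2557, 0.1481]
tcp_rot: [0.0, 0.973, 0.232, 0.001]
contact_force: [-5.2, -2.6, 19.5]
opening: 0.189
finger_force: 41.4
```

Emit:
arm_command:
  targets:
    - [[0, 0, -0.06, 0, 0, 0, -1], [0, 0, 0, 0, 0, 0, -0.2], [0, 0, 0, 0, 0, 0, -0.2], [0, 0, 0, 0, 0, 0, -0.2], [0, 0, -0.5, 0, 0, 0, -0.2], [0, 0, -1, 0, 0, 0, -0.29], [0, 0, -1, 0, 0, 0, -0.29], [0, 0, -1, 0, 0, 0, -0.29]]

```text
t: 14.98
eef_pos: [0.5766, 0.2554, 0.252]
tcp_rot: [0.0, 0.973, 0.232, -0.001]
contact_force: [0.0, -0.2, 0.4]
opening: 0.357
finger_force: 0.0
```

Run:
```python
from pin import *
w=capture("wrist");s=state();print(s["eef_pos"],s["opening"]);np.savez("c10.npz",**{"wrist_"+k:np.array(v) for k,v in w.items()})
h=cv2.cvtColor(w["img"],cv2.COLOR_BGR2HSV);m=cv2.inRange(h,(22,140,100),(35,255,255))
k,_,st,ce=cv2.connectedComponentsWithStats(m);i=1+st[1:,4].argmax();x,y,W,H,a=st[i];print(st[i])
for z in(.149,.125,.12): print(z,"front rim",onz(w,[(x+W/2,y)],z),"back",onz(w,[(x+W/2,y+H)],z))
print("expected hole",proj(w,[[.5723,.2531,.12],[.5723,.2531,.149]]))
g=cv2.inRange(h,(0,150,100),(8,255,255));print("red",cv2.boundingRect(g))
```

```text
[0.5799 0.2571 0.2589] 0.3530170916831829
[244 179  30  37 796]
0.149 front rim [[0.5899 0.2601 0.149 ]] back [[0.5637 0.2468 0.149 ]]
0.125 front rim [[0.584  0.2571 0.125 ]] back [[0.555  0.2424 0.125 ]]
0.12 front rim [[0.5828 0.2564 0.12  ]] back [[0.5532 0.2414 0.12  ]]
expected hole [[256.8928 191.4151]
 [256.7653 203.0502]]
red (72, 76, 440, 308)
```

Emit:
arm_command:
  targets:
    - [[0.44, -0.9, 0, 0, 0, 0, -0.29], [0.44, -0.9, 0, 0, 0, 0, -0.29], [0.44, -0.9, 0, 0, 0, 0, -0.29], [0.44, -0.9, 0, 0, 0, 0, -0.29], [0.4, -0.9, 0, 0, 0, 0, -0.29], [0, 0, 0, 0, 0, 0, -0.29], [0, 0, 0, 0, 0, 0, -0.29]]

```text
t: 15.62
eef_pos: [0.5724, 0.4078, 0.2504]
tcp_rot: [-0.0, 0.972, 0.234, -0.001]
contact_force: [0.5, -0.6, 0.0]
opening: 0.349
finger_force: 0.0
```

```bash
cat > tab.py <<'E'
from pin import *
import sys
w=capture("wrist");s=state();q=s["tcp_rot"];A=rot(q);p=np.array(s["eef_pos"]);print(p,q,s["opening"])
np.savez(sys.argv[1],**{"wrist_"+k:np.array(v) for k,v in w.items()})
h=cv2.cvtColor(w["img"],cv2.COLOR_BGR2HSV);m=cv2.inRange(h,(0,150,80),(10,255,255))|cv2.inRange(h,(172,150,80),(180,255,255))
k,_,st,ce=cv2.connectedComponentsWithStats(m)
for i in range(1,k):
    if st[i,4]>100:
        print(st[i],ce[i])
print("tab expected",proj(w,[[.5736,.4078,.123]]))
E
python3 tab.py c11.npz
python3 - <<'E'
from h import *
w=load("c11.npz","wrist");h=cv2.cvtColor(w["img"],cv2.COLOR_BGR2HSV)
x,y=proj(w,[[.5736,.4078,.123]])[0].astype(int)
for r in range(y-60,min(y+40,383),4): print(r,*["%d/%d/%d"%tuple(h[r,c]) for c in range(x-30,x+34,6)])
E
```

```text
[0.5735 0.4054 0.2506] [ 0.0005  0.9726  0.2324 -0.0005] 0.35314928750907354
[255 151  13  60 667] [260.2534 180.3343]
[417 281  76  38 828] [452.9577 297.6425]
[ 442  301   70   73 1761] [482.6513 337.4776]
[355 352  28  32 401] [364.5885 372.4763]
tab expected [[257.563  186.3232]]
126 19/80/195 19/58/163 35/46/181 18/89/163 16/89/178 18/94/225 20/87/238 20/87/234 18/92/219 17/94/207 104/163/250
130 18/62/160 18/57/153 19/75/125 18/93/203 17/93/150 18/93/202 19/89/228 18/88/232 18/89/223 18/91/223 103/162/251
134 19/84/204 17/67/160 18/91/204 19/90/187 17/92/196 15/90/159 17/95/218 18/92/222 20/86/234 18/91/222 104/164/251
138 17/58/155 20/86/139 19/94/200 20/92/183 19/92/191 18/94/184 17/89/152 17/92/224 18/90/221 20/86/236 103/161/252
142 17/59/142 17/94/217 18/92/203 21/94/185 21/95/188 20/93/181 17/94/160 16/94/171 19/91/228 18/91/226 102/162/253
146 18/90/176 18/95/199 17/94/220 19/93/191 19/88/165 20/92/175 17/93/198 16/91/148 17/91/193 17/87/138 104/165/251
150 19/86/228 17/94/214 18/95/207 17/92/208 16/92/183 14/109/175 12/108/184 17/95/207 14/87/144 16/89/126 107/172/187
1
[... 1376 characters left out ...]
4
202 20/81/236 21/77/240 19/86/226 22/74/242 19/89/226 2/222/239 2/221/240 22/79/238 18/89/211 13/61/195 102/158/254
206 17/92/218 20/80/237 19/83/230 19/88/227 22/77/240 2/226/238 2/226/238 24/74/244 20/87/221 3/30/155 101/162/254
210 17/94/190 18/93/211 21/76/242 19/87/226 19/86/229 6/164/236 5/177/228 23/82/237 22/81/237 153/16/143 102/162/254
214 18/92/195 18/94/193 19/92/227 22/73/244 19/86/229 18/88/225 19/90/225 20/91/213 21/85/229 167/13/172 102/161/253
218 20/88/226 18/94/206 17/95/209 20/90/229 21/78/241 21/85/234 18/92/210 20/91/224 18/93/211 125/25/174 102/157/254
222 17/92/217 20/88/226 18/92/193 17/94/215 22/82/242 21/78/240 20/87/234 19/89/229 19/88/230 123/29/186 102/158/253
```

Emit:
arm_command:
  targets:
    - [[0, -0.05, 0, 0, 0, 0, -0.29], [0, 0, 1, 0, 0, 0, -0.29], [0, 0, 1, 0, 0, 0, -0.29], [0, 0, 1, 0, 0, 0, -0.29], [0, 0, 0.8, 0, 0, 0, -0.29], [0, 0, 0, 0, 0, 0, -0.29], [0, 0, 0, 0, 0, 0, -0.29]]

```text
t: 16.25
eef_pos: [0.5733, 0.4047, 0.1368]
tcp_rot: [0.001, 0.973, 0.231, -0.001]
contact_force: [0.8, 1.9, 0.4]
opening: 0.359
finger_force: 0.0
```

```bash
python3 tab.py c12.npz
python3 - <<'E'
from h import *
w=load("c12.npz","wrist");h=cv2.cvtColor(w["img"],cv2.COLOR_BGR2HSV)
for r in range(150,300,8): print(r,*["%d/%d/%d"%tuple(h[r,c]) for c in range(200,320,8)])
E
```

```text
[0.5743 0.4059 0.1387] [0.     0.973  0.231  0.0006] 0.35250085985113033
[ 244  184   20  106 2001] [253.4733 236.9535]
tab expected [[250.3112 252.2175]]
150 18/58/154 19/59/152 18/63/146 18/88/165 19/91/183 17/93/186 16/88/154 17/95/190 18/96/208 18/91/226 17/91/223 17/91/210 102/162/253 102/162/253 102/160/253
158 17/59/156 16/60/141 17/86/142 19/92/196 19/91/174 22/93/181 19/93/186 17/89/146 16/94/173 17/95/221 17/93/219 17/91/215 102/163/253 102/159/254 102/163/253
166 17/59/147 17/82/127 18/91/184 17/92/209 20/95/191 20/91/169 20/90/162 18/94/177 18/94/152 17/92/155 17/97/206 16/85/159 103/164/252 102/159/253 102/161/253
174 18/72/135 19/85/227 18/93/209 17/93/195 17/94/211 18/93/178 17/91/160 16/93/170 18/95/179 16/94/174 16/82/93 16/61/118 107/171/186 102/162/253 104/156/251
182 20/83/231 22/79/235 20/83/231 18/94/204 19/93/192 18/95/202 17/93/187 15/93/165 17/90/155 17/91/187 17/86/113 135/13/77 107/176/185 103/168/252 105/147/245
190 18/88/223 20/80/234 21/79/231 21/83/228 19/87/217 17/94/195 2/218/207 2/218/177 13/104/110 16/81/95 17/88/104 0/18/102 107/175/185 107/172/185
[... 1319 characters left out ...]
22/80/237 1/222/232 1/222/237 16/106/217 20/93/209 18/90/209 107/172/221 165/13/40 21/12/147 23/8/122
270 53/19/54 21/12/148 143/19/55 150/6/43 17/93/176 17/92/221 1/226/230 1/222/236 16/99/221 19/90/227 18/88/226 107/171/227 160/18/43 20/10/148 15/14/147
278 120/15/51 22/13/217 45/7/69 120/17/45 18/93/201 17/93/203 2/230/231 2/229/235 17/90/226 19/81/232 18/90/219 105/172/243 105/13/39 25/14/219 15/12/131
286 90/10/51 96/25/52 0/0/67 15/11/47 18/93/197 18/94/189 1/226/231 2/229/235 17/96/210 17/92/206 19/86/229 114/58/210 140/18/42 10/7/106 90/5/48
294 135/10/50 120/5/49 30/4/66 15/66/85 17/93/183 17/92/182 17/93/198 18/96/196 16/91/196 17/92/199 17/91/215 18/88/222 0/6/41 75/11/47 120/5/47
```

Emit:
arm_command:
  targets:
    - [[0, -0.14, 0, 0, 0, 0, -0.29], [0, 0, 0.4, 0, 0, 0, -0.29], [0, 0, 0.4, 0, 0, 0, -0.29], [0, 0, 0, 0, 0, 0, -0.29], [0, 0, 0, 0, 0, 0, -0.29]]

```text
t: 16.72
eef_pos: [0.5707, 0.4097, 0.1125]
tcp_rot: [0.001, 0.973, 0.232, -0.001]
contact_force: [-0.3, 0.2, 0.7]
opening: 0.355
finger_force: 0.0
```

Emit:
arm_command:
  targets:
    - [[0, 0, 0, 0, 0, 0, -0.5], [0, 0, 0, 0, 0, 0, -0.7], [0, 0, 0, 0, 0, 0, -1], [0, 0, 0, 0, 0, 0, -1], [0, 0, 0, 0, 0, 0, -1]]
  squeeze: 50

```text
t: 17.13
eef_pos: [0.5722, 0.4091, 0.114]
tcp_rot: [0.001, 0.973, 0.231, 0.0]
contact_force: [1.5, -3.1, 2.1]
opening: 0.103
finger_force: 51.3
```

```bash
cat > ptr.py <<'E'
from pin import *
import sys
o=np.array([.5723,.2531]);y=-1.11;c,n=np.cos(y),np.sin(y);Rz=np.array([[c,-n],[n,c]])
s=state();print(s["t"],s["eef_pos"],s["contact_force"],"draw",(s["eef_pos"][:2]-[.5722,.4091])@(-Rz[:,0]))
for name in sys.argv[1:]:
    w=capture(name)
    im=cv2.resize(w["img"],None,fx=4,fy=4,interpolation=cv2.INTER_CUBIC);h=cv2.cvtColor(im,cv2.COLOR_BGR2HSV)
    P=np.array([np.r_[o+Rz@[x,.07+yy],.1] for x in(.09,-.11) for yy in(-.025,.025)]);q=proj(w,P)*4+1.5
    M=cv2.fillConvexPoly(np.zeros(im.shape[:2],np.uint8),cv2.convexHull(q.astype(np.int32)),255)
    for nm,mk in(("red",cv2.inRange(h,(0,110,60),(9,255,255))|cv2.inRange(h,(170,110,60),(180,255,255))),("green",cv2.inRange(h,(42,70,40),(80,255,255)))):
        k,_,st,ce=cv2.connectedComponentsWithStats(mk&M)
        for i in range(1,k):
            if st[i,4]>10:
                W=onz(w,[(ce[i]-1.5)/4],.1)[0];u=Rz.T@(W[:2]-o);print(name,nm,st[i,4],st[i,:4],"stand x-.02,y+.07:",u)
E
python3 ptr.py top scene wrist
```

```text
17.1333 [0.5722 0.4091 0.114 ] [ 1.4787 -3.0951  2.0737] draw -6.142744314659586e-05
top green 143 [571 645  14  24] stand x-.02,y+.07: [-0.009   0.0681]
wrist green 7805 [1953  847   95  250] stand x-.02,y+.07: [-0.0177  0.0776]
```

```bash
cat > line.py <<'E'
from pin import *
o=np.array([.5723,.2531]);y=-1.11;c,n=np.cos(y),np.sin(y);Rz=np.array([[c,-n],[n,c]])
w=capture("top");s=state();print(s["t"],"draw",(s["eef_pos"][:2]-[.5722,.4091])@(-Rz[:,0]),s["contact_force"])
im=w["img"].astype(np.float32)
for yy in(.062,.066,.07,.074):
    xs=np.arange(.045,-.06,-.003);P=[np.r_[o+Rz@[x,yy],.1] for x in xs];q=proj(w,P).astype(np.float32)
    v=cv2.remap(im,q[None,:,0],q[None,:,1],cv2.INTER_LINEAR)[0]
    print(yy,"R-G:",(v[:,2]-v[:,1]).astype(int).tolist(),"\n   G-R:",((v[:,1]-v[:,2])).astype(int).clip(0).tolist())
E
python3 line.py
```

```text
17.3333 draw 0.0008517425439892345 [-0.0815 -4.1263  0.9576]
0.062 R-G: [-1, -1, -1, -1, -2, -2, -1, -1, -1, -1, -1, -1, -1, -1, -1, -4, -11, -26, -34, -26, -12, -2, -2, -1, -1, -1, -1, -1, -1, -1, -1, -1, -1, -1, -2] 
   G-R: [1, 1, 1, 1, 2, 2, 1, 1, 1, 1, 1, 1, 1, 1, 1, 4, 11, 26, 34, 26, 12, 2, 2, 1, 1, 1, 1, 1, 1, 1, 1, 1, 1, 1, 2]
0.066 R-G: [-1, -1, -1, -1, -1, 0, 0, 6, 9, 7, 2, 0, -1, -1, -1, -4, -13, -28, -36, -30, -14, -3, -1, 0, 0, -1, -1, -1, -1, -2, -1, -1, -1, -1, -1] 
   G-R: [1, 1, 1, 1, 1, 0, 0, 0, 0, 0, 0, 0, 1, 1, 1, 4, 13, 28, 36, 30, 14, 3, 1, 0, 0, 1, 1, 1, 1, 2, 1, 1, 1, 1, 1]
0.07 R-G: [-2, -2, -2, -2, -2, 0, 5, 20, 35, 21, 7, 0, 0, 0, 0, -3, -16, -31, -37, -31, -16, -3, 0, 0, 0, 0, 0, 0, -1, -1, -1, -2, -2, -2, -2] 
   G-R: [2, 2, 2, 2, 2, 0, 0, 0, 0, 0, 0, 0, 0, 0, 0, 3, 16, 31, 37, 31, 16, 3, 0, 0, 0, 0, 0, 0, 1, 1, 1, 2, 2, 2, 2]
0.074 R-G: [-2, -2, -2, -2, -2, -2, 1, 12, 19, 12, 1, -1, -1, -1, -2, -6, -16, -30, -37, -27, -13, -4, -1, -1, -1, -1, -1, 0, -1, -2, -2, -2, -2, -2, -1] 
   G-R: [2, 2, 2, 2, 2, 2, 0, 0, 0, 0, 0, 1, 1, 1, 2, 6, 16, 30, 37, 27, 13, 4, 1, 1, 1, 1, 1, 0, 1, 2, 2, 2, 2, 2, 1]
```

Emit:
arm_command:
  targets:
    - [[0, -0.135, 0, 0, 0, 0, -1], [0, -0.135, 0, 0, 0, 0, -1], [0, -0.135, 0, 0, 0, 0, -1], [0, -0.135, 0, 0, 0, 0, -1], [0, -0.135, 0, 0, 0, 0, -1], [0, -0.135, 0, 0, 0, 0, -1], [0, -0.135, 0, 0, 0, 0, -1], [0, -0.135, 0, 0, 0, 0, -1]]

```text
t: 18.0
eef_pos: [0.5579, 0.4382, 0.1139]
tcp_rot: [0.001, 0.973, 0.231, 0.001]
contact_force: [4.7, -6.8, 1.7]
opening: 0.103
finger_force: 51.7
```

```bash
python3 line.py
```

```text
18.05 draw 0.03371773180814247 [ 3.2623 -5.7225  1.6358]
0.062 R-G: [-2, -1, -2, -2, -2, -2, -2, -2, -2, -2, -2, -2, -2, -2, -2, -4, -14, -38, -53, -42, -22, -6, -2, -1, -1, -1, -1, -1, -1, -2, -1, -1, -1, -1, -2] 
   G-R: [2, 1, 2, 2, 2, 2, 2, 2, 2, 2, 2, 2, 2, 2, 2, 4, 14, 38, 53, 42, 22, 6, 2, 1, 1, 1, 1, 1, 1, 2, 1, 1, 1, 1, 2]
0.066 R-G: [-2, -2, -2, -2, -1, 0, 0, -1, -1, -1, -1, -1, -1, 0, -1, -5, -16, -32, -35, -27, -16, -6, 0, 0, -1, -1, 0, -1, -2, -1, -1, -1, -2, -1, -2] 
   G-R: [2, 2, 2, 2, 1, 0, 0, 1, 1, 1, 1, 1, 1, 0, 1, 5, 16, 32, 35, 27, 16, 6, 0, 0, 1, 1, 0, 1, 2, 1, 1, 1, 2, 1, 2]
0.07 R-G: [-2, -2, -2, -2, -1, -1, -1, 0, -1, -1, -1, -1, -1, 0, -1, -5, -21, -28, -12, -3, -5, -1, 0, 0, 0, 0, 0, -1, -1, -1, -1, -2, -2, -2, -3] 
   G-R: [2, 2, 2, 2, 1, 1, 1, 0, 1, 1, 1, 1, 1, 0, 1, 5, 21, 28, 12, 3, 5, 1, 0, 0, 0, 0, 0, 1, 1, 1, 1, 2, 2, 2, 3]
0.074 R-G: [-2, -2, -2, -2, -2, -1, -1, -1, -2, -2, -2, -2, -2, -2, -2, -7, -22, -37, -29, -14, -7, -4, -2, -1, -1, -2, 0, 0, -1, -1, -2, -2, -2, -1, -1] 
   G-R: [2, 2, 2, 2, 2, 1, 1, 1, 2, 2, 2, 2, 2, 2, 2, 7, 22, 37, 29, 14, 7, 4, 2, 1, 1, 2, 0, 0, 1, 1, 2, 2, 2, 1, 1]
```

Emit:
arm_command:
  targets:
    - [[0, 0.03, 0, 0, 0, 0, -1], [0, 0, 0, 0, 0, 0, -1], [0, 0, 0, 0, 0, 0, -1], [0, 0, 0, 0, 0, 0, -1], [0, 0, 0, 0, 0, 0, -1], [0, 0, 0, 0, 0, 0, -1], [0, 0, 0, 0, 0, 0, -1], [0, 0, 0, 0, 0, 0, -1]]

```text
t: 18.72
eef_pos: [0.5583, 0.4375, 0.1139]
tcp_rot: [0.001, 0.973, 0.231, 0.001]
contact_force: [2.1, -5.9, 2.1]
opening: 0.108
finger_force: 51.7
```

Emit:
arm_command:
  targets:
    - [[0, 0, 0, 0, 0, 0, -1], [0, 0, 0, 0, 0, 0, -1], [0, 0, 0, 0, 0, 0, -1], [0, 0, 0, 0, 0, 0, -1], [0, 0, 0, 0, 0, 0, -1], [0, 0, 0, 0, 0, 0, -1], [0, 0, 0, 0, 0, 0, -1], [0, 0, 0, 0, 0, 0, -1]]

```text
t: 19.38
eef_pos: [0.5583, 0.4375, 0.1139]
tcp_rot: [0.001, 0.973, 0.231, 0.001]
contact_force: [2.8, -6.0, 1.7]
opening: 0.103
finger_force: 51.7
```

Emit:
arm_command:
  targets:
    - [[0, 0, 0, 0, 0, 0, -1], [0, 0, 0, 0, 0, 0, -1], [0, 0, 0, 0, 0, 0, -1], [0, 0, 0, 0, 0, 0, -1], [0, 0, 0, 0, 0, 0, -1], [0, 0, 0, 0, 0, 0, -1], [0, 0, 0, 0, 0, 0, -1], [0, 0, 0, 0, 0, 0, -1]]

```text
t: 20.05
eef_pos: [0.5583, 0.4375, 0.114]
tcp_rot: [0.001, 0.973, 0.231, 0.001]
contact_force: [3.4, -5.9, 2.9]
opening: 0.106
finger_force: 51.7
```

Emit:
arm_command:
  targets:
    - [[0, 0.08, 0, 0, 0, 0, -1], [0, 0.08, 0, 0, 0, 0, -1], [0, 0.08, 0, 0, 0, 0, -1], [0, 0.08, 0, 0, 0, 0, -1], [0, 0.08, 0, 0, 0, 0, -1], [0, 0.08, 0, 0, 0, 0, -1], [0, 0.08, 0, 0, 0, 0, -1], [0, 0.08, 0, 0, 0, 0, -1]]

```text
t: 20.72
eef_pos: [0.5661, 0.4215, 0.1139]
tcp_rot: [-0.0, 0.973, 0.232, 0.0]
contact_force: [1.6, -3.5, 3.0]
opening: 0.106
finger_force: 51.8
```

```bash
python3 line.py|head -1
```

```text
20.7667 draw 0.012997858216272983 [ 2.8548 -3.6149  3.0654]
```

Emit:
arm_command:
  targets:
    - [[0, 0.07, 0, 0, 0, 0, -1], [0, 0.07, 0, 0, 0, 0, -1], [0, 0.07, 0, 0, 0, 0, -1], [0, 0.07, 0, 0, 0, 0, -1], [0, 0.06, 0, 0, 0, 0, -1], [0, 0.05, 0, 0, 0, 0, -1], [0, 0.03, 0, 0, 0, 0, -1], [0, 0, 0, 0, 0, 0, -1]]

```text
t: 21.43
eef_pos: [0.5717, 0.4101, 0.1139]
tcp_rot: [-0.0, 0.973, 0.232, 0.0]
contact_force: [1.9, -3.4, 4.1]
opening: 0.108
finger_force: 52.0
```

```bash
python3 line.py|sed -n '1p;6p'
```

```text
21.4833 draw 0.0011175733229652654 [ 1.5645 -3.3862  4.7212]
0.07 R-G: [-2, -2, -2, -2, -2, -1, 3, 15, 30, 20, 6, 0, 0, 0, 0, -3, -15, -30, -38, -32, -16, -3, 0, 0, 0, 0, 0, 0, -1, -1, -1, -1, -2, -2, -2]
```

Emit:
arm_command:
  targets:
    - [[0, 0.03, 0, 0, 0, 0, -1], [0, 0.03, 0, 0, 0, 0, -1], [0, 0.03, 0, 0, 0, 0, -1], [0, 0, 0, 0, 0, 0, -1]]

```text
t: 21.82
eef_pos: [0.5728, 0.4078, 0.1139]
tcp_rot: [-0.0, 0.973, 0.232, 0.0]
contact_force: [0.8, -3.3, 5.5]
opening: 0.102
finger_force: 52.2
```

Emit:
arm_command:
  targets:
    - [[0, 0.04, 0, 0, 0, 0, -1], [0, 0.04, 0, 0, 0, 0, -1], [0, 0, 0, 0, 0, 0, -1]]

```text
t: 22.07
eef_pos: [0.5731, 0.4072, 0.1139]
tcp_rot: [-0.001, 0.973, 0.232, 0.0]
contact_force: [0.4, 0.4, 5.0]
opening: 0.107
finger_force: 52.2
```

Emit:
arm_command:
  targets:
    - [[0, 0.04, 0, 0, 0, 0, -1], [0, 0.03, 0, 0, 0, 0, -1], [0, 0, 0, 0, 0, 0, -1]]

```text
t: 22.32
eef_pos: [0.5731, 0.4071, 0.114]
tcp_rot: [-0.002, 0.973, 0.233, -0.0]
contact_force: [-1.7, 5.8, 4.2]
opening: 0.109
finger_force: 52.5
```

Emit:
arm_command:
  targets:
    - [[0, 0, 0, 0, 0, 0, -0.6], [0, 0, 0, 0, 0, 0, -0.3], [0, 0, 0, 0, 0, 0, -0.3], [0, 0, -0.5, 0, 0, 0, -0.3], [0, 0, -1, 0, 0, 0, -0.3], [0, 0, -1, 0, 0, 0, -0.3], [0, 0, -1, 0, 0, 0, -0.3], [0, 0, -1, 0, 0, 0, -0.3]]

```text
t: 22.98
eef_pos: [0.5746, 0.4027, 0.2494]
tcp_rot: [0.001, 0.973, 0.232, -0.001]
contact_force: [1.3, 0.4, -0.4]
opening: 0.353
finger_force: 0.0
```

Emit:
arm_command:
  targets:
    - [[-0.3, 0.9, -0.5, 0, 0, 0, -0.3], [-0.3, 0.9, -0.5, 0, 0, 0, -0.3], [-0.3, 0.9, -0.5, 0, 0, 0, -0.3], [-0.3, 0.9, 0, 0, 0, 0, -0.3], [0, 0, 0, 0, 0, 0, -0.3], [0, 0, 0, 0, 0, 0, -0.3]]

```text
t: 23.48
eef_pos: [0.5922, 0.2877, 0.2936]
tcp_rot: [0.001, 0.973, 0.23, -0.0]
contact_force: [-1.0, 1.3, -0.5]
opening: 0.346
finger_force: 0.0
```

```bash
python3 line.py|sed -n '1p;6p'
python3 - <<'E'
from pin import *
w=capture("wrist");s=state();print(s["eef_pos"],s["opening"],s["finger_force"])
h=cv2.cvtColor(w["img"],cv2.COLOR_BGR2HSV);m=cv2.inRange(h,(22,140,100),(35,255,255))
k,_,st,ce=cv2.connectedComponentsWithStats(m)
for i in range(1,k):
    if st[i,4]>200:
        x,y,W,H,a=st[i];print(st[i],onz(w,[(x+W/2,y+H)],.149),onz(w,[(x+W/2,y)],.12),onz(w,[ce[i]],.13))
m=cv2.inRange(h,(0,150,80),(10,255,255))
k,_,st,ce=cv2.connectedComponentsWithStats(m)
for i in range(1,k):
    if st[i,4]>8: print("red",st[i],onz(w,[ce[i]],.1),onz(w,[ce[i]],.12))
E
```

```text
23.5333 draw -0.11510290151559649 [-0.0103  0.6169 -0.7256]
0.07 R-G: [-2, -2, -2, -2, -1, 2, 13, 24, 21, 3, 0, 0, -1, -1, -1, -6, -27, -52, -65, -55, -29, -6, -2, -1, -1, -1, -1, -1, -1, -2, -2, -2, -2, -2, -3] 
[0.5908 0.2915 0.2931] 0.35298407617659444 0.0
[271 195  25  32 580] [[0.5639 0.249  0.149 ]] [[0.5837 0.2571 0.12  ]] [[0.5731 0.2522 0.13  ]]
red [ 129  109   27   50 1067] [[0.5728 0.4083 0.1   ]] [[0.5783 0.403  0.12  ]]
red [304 132   7   6  26] [[0.6445 0.2616 0.1   ]] [[0.6455 0.2655 0.12  ]]
red [375 243  24  19 200] [[0.5712 0.1197 0.1   ]] [[0.5768 0.1325 0.12  ]]
red [ 327  249   88   46 1363] [[0.536  0.1273 0.1   ]] [[0.5438 0.1396 0.12  ]]
red [ 398  279  104   89 2428] [[0.5336 0.0031 0.1   ]] [[0.5415 0.0232 0.12  ]]
red [ 260  288   44   67 1558] [[0.4267 0.175  0.1   ]] [[0.4413 0.1843 0.12  ]]
red [485 291  27  39 533] [[ 0.5665 -0.0523  0.1   ]] [[ 0.5724 -0.0288  0.12  ]]
red [503 327   9  14  79] [[ 0.5436 -0.084   0.1   ]] [[ 0.5509 -0.0585  0.12  ]]
red [237 334  21  18 117] [[0.3884 0.201  0.1   ]] [[0.4054 0.2087 0.12  ]]
red [393 337  17  21 114] [[0.4691 0.028  0.1   ]] [[0.4811 0.0465 0.12  ]]
red [354 350  29  34 420] [[0.4137 0.0461 0.1   ]] [[0.4292 0.0634 0.12  ]]
```

```bash
python3 -c "
from station import finish_job
print(finish_job())"
```

```text
the job is handed in; nothing more can be done
None
```

The job is handed in: the cradle is level and pinned, and the tab was drawn about 34 mm into the green band, held there about 2.4 s by my estimate, and eased fully back in; I did not touch the blue pin or the other things.

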